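# Clamp-check a guide carriage in its nest

### The job

Take the guide carriage out of its storage cradle and set it gently, lengthways, on the narrow rail stub of the check nest, with its ends flush with the rail's ends; cradle and nest cover different sides of it, so it has to be put down and gripped anew on the way. Then swing the toggle clamp's handle upright, over centre, so that the clamp locks onto the carriage, and swing it fully back again, leaving the carriage seated on the rail. Leave the other things on the table where they are.

Things in the scene. Friction and masses are not known exactly. Their poses are not given: they have to be found in the camera images.
- carriage: Loose guide carriage, steel block with black plastic ends, 58 mm long (own x) x 38 wide (y) x 34 high, 0.2 to 0.3 kg. Origin: centre of its underside, z up. A channel 18 mm wide, 10 mm high runs through its underside along x. Symmetric under a half turn. At the start it stands in the storage cradle, underside at z = 6 mm, x along cradle x.
- storage_cradle: Fixed grey cradle. Base plate 96 (x) x 60 (y) x 6 mm; origin at the centre of its underside, on the table. Two end cheeks (7 mm thick, 34 mm wide, 63 mm apart in x, up to z = 40 mm, flush with the carriage's top) cover the carriage's ends, so here it can be gripped only across its 38 mm width. Long sides open.
- check_nest: Fixed metal check nest with toggle clamp. Origin on the table under the rail's centre; x along the rail, y from the rail towards the clamp, z up. Base plate 10 mm thick, x -52 to 52, y -65 to 155 mm. On it a pedestal 58 (x) x 62 (y) mm, top z = 32 mm, carrying rail and cheeks, and the clamp bracket with its links: x -20 to 20, y 65 to 130 mm, up to z = 140 mm.
- rail_top (a point): Centre of the top of the rail stub, nest (0, 0, 50 mm). Rail 12 mm wide (nest y), 58 mm long (nest x). Seated, the carriage straddles it: carriage origin at nest (0, 0, 40 mm), its x along nest x either way round, its ends flush with the rail's ends.
- nest_cheek (a point): Middle of the top of the clamp-side cheek, nest (0, 26.5, 74 mm). Two dark steel cheeks at nest y = 22.5 to 30.5 and -22.5 to -30.5 mm, x -25 to 25 mm, tops at z = 74 mm, flush with the seated carriage's top, cover its long sides: in the nest it can be held only across its 58 mm length, by its ends, where it is open.
- clamp_handle (a joint): Toggle handle angle, rad: 0 = upright, locked, at its stop; 1.6 = swung back towards nest +y, fully open, at its stop; starts 1.53 to 1.59. Dead centre at 0.12; past it the clamp's spring pushes towards 0. Stiff hinge: it stays where it is left. At the grip it takes 3 to 8 N, most from 0.35 to 0.12 closing, and out of 0 when opening.
- handle_hinge (a point): Centre of the handle's hinge line, nest (0, 107.3, 98.4 mm); the line runs along nest x. The linked steel arm (own pivot at nest y = 85, z = 102 mm; 85 mm long) stands up clear of the nest when open (top at z = 200 mm) and comes down on the carriage as the handle is raised.
- handle_grip (a point): On the axis of the handle's black grip, 90 mm from the hinge line: at handle angle a, nest (0, 107.3 + 90 sin a, 98.4 + 90 cos a) mm. Grip: rounded bar with flat sides, 18 mm thick along nest x, 22 mm the other way, 45 to 115 mm from the hinge line. Pinched on its flats (along nest x) it can turn, and creep a little, between the pads.
- clamp_spindle: Sprung spindle at the end of the clamp arm, domed rubber tip 18 mm in diameter. Origin at the lowest point of the tip. Locked on the seated carriage it presses on the middle of its top with about 9 N.
- stopwatch: Bystander: black stopwatch, 70 x 58 x 17 mm, loose on the table.
- marker_1: Bystander: marker with a red cap, 18 x 132 x 19 mm, loose on the table nearer the robot.
- caliper: Bystander: sliding caliper, 62 x 220 x 14 mm, loose on the table to the left of the nest.
- sample_tin_2: Bystander: round light metal tin, 66 mm across, 29 mm high, loose on the table behind the work.
Things that resemble listed ones, but are neither listed nor needed, are in the scene too. Leave any orange or yellow look-alike of the carriage alone.

How it is judged:
On the way, in this order (a step that is already met when the one before it is completed fails the run):
1. the carriage sits on the nest's rail, let go, with the clamp still open (x of carriage in the frame of check_nest between -0.007 and 0.007 m and y of carriage in the frame of check_nest between -0.006 and 0.006 m and z of carriage in the frame of check_nest between 0.036 and 0.0435 m and angle between carriage's own z axis and vertical below 0.06 rad and angle between the x axis of carriage and the x axis of check_nest, either way round below 0.1 rad and value of joint clamp_handle above 0.7 rad and contact force between carriage and the fingers below 0.1 N and linear speed of carriage below 0.02 m/s), for 0.2 s.
2. the clamp is locked past centre and its spindle presses on the seated carriage (x of carriage in the frame of check_nest between -0.007 and 0.007 m and y of carriage in the frame of check_nest between -0.006 and 0.006 m and z of carriage in the frame of check_nest between 0.036 and 0.0435 m and angle between carriage's own z axis and vertical below 0.06 rad and angle between the x axis of carriage and the x axis of check_nest, either way round below 0.1 rad and value of joint clamp_handle below 0.08 rad and contact force between clamp_spindle and carriage above 4 N), for 0.2 s.
At the end, for the whole second after the job is handed in: The clamp handle is swung back past 1.35 rad (of 1.6) and the carriage rests, level, on the nest's rail: origin within 7 mm along and 6 mm across of the rail's centre, 36 to 43.5 mm high, long axis along the rail within 0.1 rad (x of carriage in the frame of check_nest between -0.007 and 0.007 m and y of carriage in the frame of check_nest between -0.006 and 0.006 m and z of carriage in the frame of check_nest between 0.036 and 0.0435 m and angle between carriage's own z axis and vertical below 0.06 rad and angle between the x axis of carriage and the x axis of check_nest, either way round below 0.1 rad and value of joint clamp_handle above 1.35 rad and linear speed of carriage below 0.02 m/s); the robot touches nothing.
It fails at once if the carriage is dropped (falls freely by more than about 2 cm) (linear speed of carriage above 0.6 m/s and contact force between carriage and the fingers below 0.05 N).
It fails at once if the stopwatch is moved by more than 3 cm (distance of stopwatch from where it was at the start of the episode above 0.03 m).
It fails at once if the marker is moved by more than 3 cm (distance of marker_1 from where it was at the start of the episode above 0.03 m).
It fails at once if the caliper is moved by more than 3 cm (distance of caliper from where it was at the start of the episode above 0.03 m).
It fails at once if the sample tin is moved by more than 3 cm (distance of sample_tin_2 from where it was at the start of the episode above 0.03 m).
It also fails if it takes over 66 s, if anything falls off the work surface, if the arm or the gripper's body presses on something with over 40 N, if the wrist force passes 120 N, or if a joint passes its speed limit or range.

### The arm

A 6-joint arm with a two-finger parallel gripper is mounted at the origin on a cart in front of the work surface, level with it; the furniture and walls round the work are solid. World frame = base frame: x ahead of the robot, y to its left, z up, the work surface at z = 0. Lengths are in m, angles in rad, forces in N, time in s.
With the tool pointing down it reaches from about 0.35 to 0.775 m from the base axis. Payload 7.3 kg.
Tool frame: the origin (TCP) lies midway between the tips of the shut fingers; the grasp point (between the pads) lies 19 mm behind it (robot.tcp_to_grasp is the distance from the TCP to the grasp point, in m); z points along the fingers, y is the line along which they close (so a half turn about z gives the same grasp; the last joint's range is limited). The gripper opens to 92 mm and grips with 3 to 60 N. Pads are 19 mm wide; open, the fingers measure 130 mm over their backs; the gripper's body (75 mm by 190 mm) begins 47 mm behind the grasp point.
Start: joints at [0.993, 0.342, 1.524, -0, 1.275, -0.146], TCP at [0.22, 0.477, 0.227] pointing down, gripper open.
Joint ranges: [-2.53, 2.53], [-0.77, 2.02], [0.04, 2.7], [-1, 4.14], [0.28, 2.66], [-3.11, 3.11]. Speed limits (rad/s): [2.57, 2.57, 3.14, 3.14, 3.14, 3.14].

### API

Orientations are given as [roll, pitch, yaw] about the fixed x, y, z axes, in that order (R = Rz(yaw) Ry(pitch) Rx(roll)).
In Python, from cell import readout, cams, ticket, robot gives the robot as it stands. The module is installed in compiled form; this text tells all that it offers.
- The arm moves only by the tool jog_arm, never from a script. Its argument "plan" is a list of rows, each a list of 5 numbers: the shift along the world's x, y, z each as a share of 0.08 m, from -1 to 1, then the turn about the world's z as a share of 90 degrees, from -1 to 1, then the opening, from -1 (shut) to 1 (fully open). A call has 1 to 12 rows; each row is the pose to reach, as a shift and turn from the pose commanded when the call began; what a row does not reach only later rows make up. A row lasts 1/10 s, in which the tool goes at most 50 mm and 8.59 degrees, less where a joint would pass 70% of its speed; a pose out of reach is approached as far as the arm can. A call with a number of a shift or a turn outside -1 to 1 is refused whole. A call with a gripper value outside its range is refused whole. The fingers move at their own pace and stop on an object; "squeeze" is the grip in N (left out, the last holds). Time passes only in rows, so rows that repeat a pose let the fingers close. It gives the time, the measured TCP pose, the force, the opening and the grip force at its end, in the units of the state.
- readout.observe(): the state, without advancing time (a new reading comes with each control period).
- cams.read_camera(name): name is "scene" or "top" or "wrist"; returns the picture (400x640x3 uint8, blue, green, red); there is no depth.
- cams.calibration(name): a dict with "K" (3x3 intrinsics, pixels), "world_from_camera" (4x4, takes a point from camera to world coordinates). Camera axes: x right, y down, z forward; pixel columns grow to the right and rows downward; lengths in m; the calibration is good to about 2 mm. A picture is of the moment at which its call begins: read the wrist's pose just before it. calibration takes no time and is no camera call; for the wrist camera it gives the pose at the moment of the call.
- ticket.hand_in(): hands the job in; it is judged then, once.
The state is a dict: "time": time; "qpos": joint angles; "qvel": joint speeds; "joint_efforts": joint torques, N m; "tool_pos": TCP position; "tool_rot": TCP orientation; "contact_force": force on the tool from outside, world axes, zero at the start; "torque": the same for the moment, N m; "opening": finger opening in m; "grip_force": force on a finger pad.
Only numpy, scipy, OpenCV 4.12 (cv2) and the standard library are available. Lean on these libraries where they do the work, as an engineer would, in place of code of your own. Each camera call takes 0.05 s, during which the arm holds its last target. There are 200 camera calls.

## Working session

There is one attempt and no reset: what is moved stays moved. The work goes in short steps, Python scripts to look and compute and a tool call to move; the robot and the scene stay as the last step left them, time stands still between calls to the robot, and variables do not carry over. Pictures are saved under pics/ and viewed, at most 12 in all, crops included, and the job is handed in when it is done.

Besides the shell and the picture viewer there is one more tool, called by a JSON object that holds its "method" and its "body", one argument or row to a line. jog_arm: Moves the arm, as the interface text tells. Shift numbers are shares of 0.08 m and turn numbers shares of 90 degrees, none past 1 either way. Its arguments: {"type":"object","properties":{"plan":{"type":"array"},"squeeze":{"type":"number"}},"required":["plan"]}

```bash
mkdir -p pics; cat > h.py <<'E'
import numpy as np, cv2
from cell import readout, cams, ticket, robot
def ray(cam,u,v,c=None):
    c=c or cams.calibration(cam); K=np.array(c["K"]);T=np.array(c["world_from_camera"])
    d=T[:3,:3]@np.linalg.solve(K,[u,v,1.]); return T[:3,3],d
def onz(cam,u,v,z,c=None):
    o,d=ray(cam,u,v,c); return o+d*(z-o[2])/d[2]
def proj(cam,P,c=None):
    c=c or cams.calibration(cam); K=np.array(c["K"]);T=np.array(c["world_from_camera"])
    p=(np.atleast_2d(P)-T[:3,3])@T[:3,:3]; q=p@K.T; return q[:,:2]/q[:,2:]
E
python3 - <<'E'
from h import *
for n in("scene","top"):
    cv2.imwrite(f"pics/{n}0.png",cams.read_camera(n)); c=cams.calibration(n); print(n,np.round(c["K"],1).tolist(),np.round(c["world_from_camera"],3).tolist())
s=readout.observe(); print(s)
E
```

```text
scene [[367.0, 0.0, 321.7], [0.0, 367.0, 197.6], [0.0, 0.0, 1.0]] [[0.457, -0.48, 0.749, -0.234], [-0.889, -0.228, 0.397, -0.432], [-0.02, -0.847, -0.531, 0.676], [0.0, 0.0, 0.0, 1.0]]
top [[459.2, 0.0, 328.4], [0.0, 459.2, 197.1], [0.0, 0.0, 1.0]] [[0.025, -0.996, 0.084, 0.424], [-1.0, -0.025, -0.005, -0.0], [0.007, -0.084, -0.996, 1.389], [0.0, 0.0, 0.0, 1.0]]
{'time': 0.1, 'qpos': array([ 9.93033275e-01,  3.42638235e-01,  1.52489699e+00, -8.31354306e-06,
        1.27538016e+00, -1.45995215e-01]), 'qvel': array([ 0.00138064, -0.00288766, -0.00150182,  0.00049088, -0.00083385,
       -0.00055852]), 'joint_efforts': array([ 2.66957788e-03, -4.32002664e+01, -2.44694728e+01,  7.21178809e-02,
        5.26302529e-02, -7.63397793e-05]), 'tool_pos': array([0.2194892 , 0.47653559, 0.22613069]), 'tool_rot': array([-3.14028284e+00, -1.84561281e-04,  2.70982712e+00]), 'contact_force': array([ 0.16189399,  0.66332931, -0.41715186]), 'torque': array([-0.00887073, -0.00718482,  0.03523183]), 'grip_force': 0.0, 'opening': 0.09194048369726297}
```

View pics/top0.png

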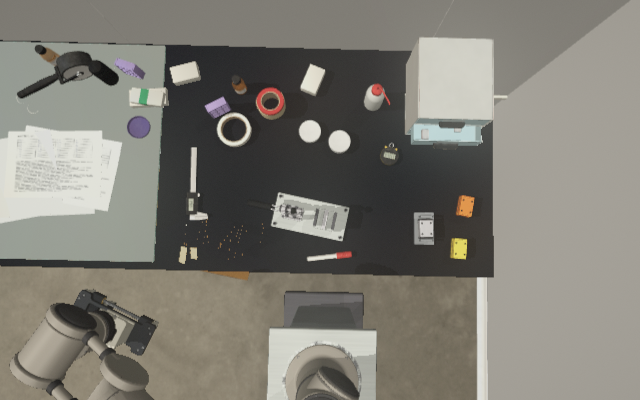

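View pics/scene0.png

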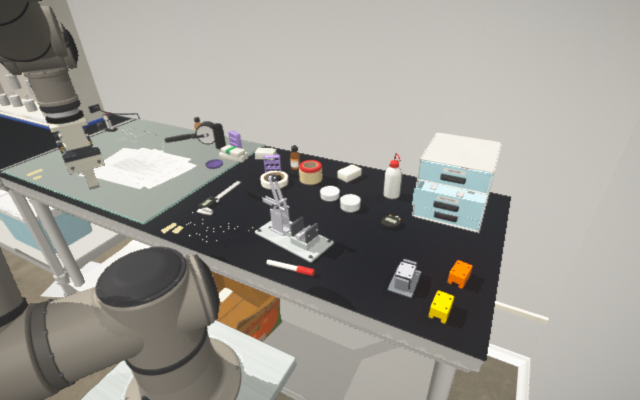

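The top view shows the nest at (310,216) with its clamp to the left (+y). The steel block in the grey cradle is at (425,228), and the look-alikes are orange (466,206) and yellow (459,248). The steel and black block in the grey cradle fits the carriage description. I'll confirm that in an enlarged crop.

```bash
python3 - <<'E'
from h import *
im=cv2.imread("pics/top0.png")
a=cv2.resize(im[200:260,400:480],None,fx=5,fy=5,interpolation=cv2.INTER_CUBIC)
b=cv2.resize(im[180:250,260:360],(400,280),interpolation=cv2.INTER_CUBIC)
cv2.imwrite("pics/crop1.png",np.vstack([a,b]))
def rect(m,n):
    cs,_=cv2.findContours(m,cv2.RETR_EXTERNAL,cv2.CHAIN_APPROX_NONE)
    for c in sorted(cs,key=cv2.contourArea)[::-1][:n]:
        r=cv2.minAreaRect(c); print(np.round(r[0],1),np.round(r[1],1),round(r[2],1),cv2.contourArea(c)); yield cv2.boxPoints(r)
g=cv2.cvtColor(im,cv2.COLOR_BGR2GRAY)
for (x0,y0,x1,y1),zz in(((400,200,445,260),.006),((255,180,360,250),.01)):
    m=np.zeros_like(g); m[y0:y1,x0:x1]=(g[y0:y1,x0:x1]>85)*255
    for B in rect(m,1):
        print(B.round(1).tolist()); P=np.array([onz("top",*p,zz) for p in B]); print(P.round(4).tolist(),P.mean(0).round(4))
        print(np.linalg.norm(P-np.roll(P,1,0),axis=1).round(4))
E
```

```text
[423.5 228. ] [32. 19.] 90.0 607.5
[[414.0, 212.0], [433.0, 212.0], [433.0, 244.0], [414.0, 244.0]]
[[0.5022, -0.2672, 0.006], [0.5037, -0.3247, 0.006], [0.4076, -0.3252, 0.006], [0.4061, -0.2681, 0.006]] [ 0.4549 -0.2963  0.006 ]
[0.0961 0.0574 0.0961 0.0571]
[308.  215.9] [77.3 35.5] 12.2 2522.5
[[266.5, 225.10000610351562], [274.0, 190.39999389648438], [349.5, 206.8000030517578], [342.0, 241.39999389648438]]
[[0.4516, 0.1754, 0.01], [0.5564, 0.1566, 0.01], [0.5129, -0.0721, 0.01], [0.4085, -0.0519, 0.01]] [0.4823 0.052  0.01  ]
[0.2313 0.1065 0.2328 0.1063]
```

View pics/crop1.png

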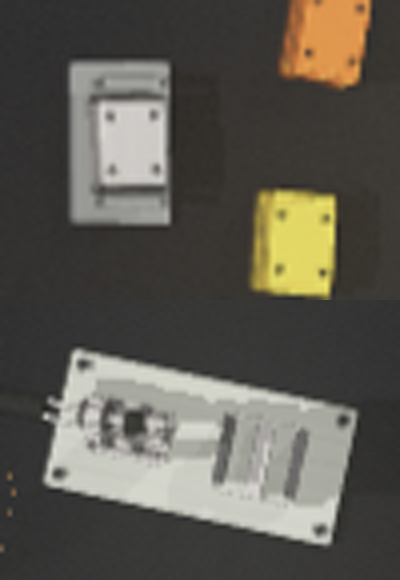

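The crop confirms the carriage: the steel block with dark ends in the grey cradle, crop (130,140). Orange and yellow stand free outside it. I'll swing over, keeping in front of the nest.

{"method": "jog_arm", "body": {
  "plan": [
    [0.5,-1,0.5,0.28,1],
    [0.5,-1,0.5,0.28,1],
    [0.5,-1,0.5,0.28,1]
  ]
}}

```text
time: 0.4
tool_pos: [0.2616, 0.3945, 0.2686]
tool_rot: [3.141, 0.003, -3.138]
contact_force: [-0.1, 0.2, -0.1]
opening: 0.0916
grip_force: 0.0
```

{"method": "jog_arm", "body": {
  "plan": [
    [0.5,-1,0,0,1],
    [0.5,-1,0,0,1]
  ]
}}

```text
time: 0.6
tool_pos: [0.2998, 0.3154, 0.2665]
tool_rot: [-3.141, -0.0, -3.139]
contact_force: [1.0, -0.3, -0.3]
opening: 0.0919
grip_force: 0.0
```

{"method": "jog_arm", "body": {
  "plan": [
    [0.5,-1,0,0,1],
    [0.5,-1,0,0,1]
  ]
}}

```text
time: 0.8
tool_pos: [0.34, 0.2348, 0.2666]
tool_rot: [-3.141, -0.0, -3.141]
contact_force: [1.0, 0.2, 0.5]
opening: 0.0919
grip_force: 0.0
```

{"method": "jog_arm", "body": {
  "plan": [
    [0.3,-1,0,0,1],
    [0.3,-1,0,0,1]
  ]
}}

```text
time: 1.0
tool_pos: [0.3639, 0.1544, 0.2665]
tool_rot: [-3.141, -0.0, 3.141]
contact_force: [0.1, -0.0, 0.2]
opening: 0.0916
grip_force: 0.0
```

{"method": "jog_arm", "body": {
  "plan": [
    [0,-1,0,0,1],
    [0,-1,0,0,1]
  ]
}}

```text
time: 1.2
tool_pos: [0.3633, 0.0744, 0.2664]
tool_rot: [-3.141, -0.001, 3.141]
contact_force: [0.1, -0.1, -0.4]
opening: 0.0919
grip_force: 0.0
```

{"method": "jog_arm", "body": {
  "plan": [
    [0,-1,0,0,1],
    [0,-1,0,0,1]
  ]
}}

```text
time: 1.4
tool_pos: [0.3632, -0.0055, 0.2666]
tool_rot: [-3.141, -0.0, 3.141]
contact_force: [0.1, 0.8, -0.1]
opening: 0.0922
grip_force: 0.0
```

{"method": "jog_arm", "body": {
  "plan": [
    [0.3,-1,0,0,1],
    [0.3,-1,0,0,1]
  ]
}}

```text
time: 1.6
tool_pos: [0.3878, -0.0856, 0.2667]
tool_rot: [-3.141, 0.0, 3.141]
contact_force: [0.8, 1.2, -0.2]
opening: 0.0917
grip_force: 0.0
```

{"method": "jog_arm", "body": {
  "plan": [
    [0.3,-1,0,0,1],
    [0.3,-1,0,0,1]
  ]
}}

```text
time: 1.8
tool_pos: [0.4119, -0.1658, 0.2665]
tool_rot: [-3.141, -0.0, 3.141]
contact_force: [1.3, -0.3, 0.7]
opening: 0.0916
grip_force: 0.0
```

{"method": "jog_arm", "body": {
  "plan": [
    [0.3,-1,0,0,1],
    [0.3,-1,0,0,1]
  ]
}}

```text
time: 2.0
tool_pos: [0.4359, -0.2459, 0.2662]
tool_rot: [-3.142, -0.0, 3.141]
contact_force: [0.5, 0.5, -0.8]
opening: 0.0916
grip_force: 0.0
```

{"method": "jog_arm", "body": {
  "plan": [
    [0.25,-0.65,-0.2,0,1],
    [0.25,-0.65,-0.2,0,1],
    [0.25,-0.65,-0.2,0,1]
  ]
}}

```text
time: 2.3
tool_pos: [0.4553, -0.2959, 0.249]
tool_rot: [3.139, -0.002, 3.141]
contact_force: [-0.5, -0.9, 0.0]
opening: 0.092
grip_force: 0.0
```

```bash
python3 - <<'E'
from h import *
c=cams.calibration("wrist"); im=cams.read_camera("wrist"); cv2.imwrite("pics/w1.png",im)
print(np.round(c["K"],1).tolist(),np.round(c["world_from_camera"],3).tolist(),readout.observe()["tool_pos"])
np.save("w1.npy",c["world_from_camera"])
print(proj("wrist",[[.455,-.2945,.04],[.407,-.295,.006],[.503,-.295,.006]]).round())
E
```

```text
[[283.0, 0.0, 316.5], [0.0, 283.0, 198.1], [0.0, 0.0, 1.0]] [[0.001, 0.955, 0.298, 0.374], [1.0, -0.001, 0.002, -0.297], [0.002, 0.298, -0.955, 0.408], [0.0, 0.0, 0.0, 1.0]] [ 0.45524112 -0.29477306  0.24989799]
[[317. 174.]
 [317. 135.]
 [317. 200.]]
```

View pics/w1.png

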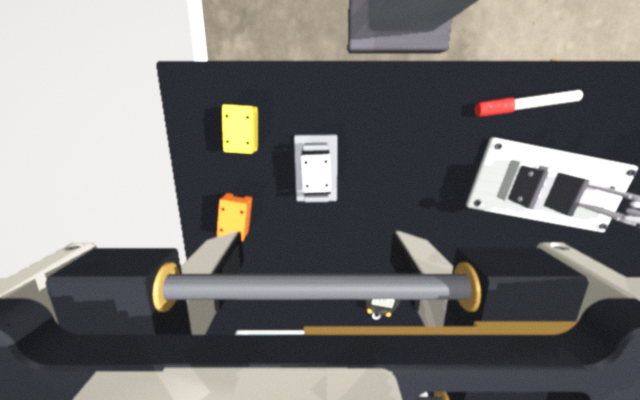

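The wrist view shows the carriage in its cradle at (317,171), nearly aligned, with the nest plate at right, corners about (496,138) to (604,230). I'll measure both.

```bash
python3 - <<'E'
from h import *
im=cv2.imread("pics/w1.png"); g=cv2.cvtColor(im,cv2.COLOR_BGR2GRAY)
c=cams.calibration("wrist"); c["world_from_camera"]=np.load("w1.npy")
def go(x0,y0,x1,y1,th,zz):
    m=np.zeros_like(g); m[y0:y1,x0:x1]=(g[y0:y1,x0:x1]>th)*255
    cs,_=cv2.findContours(m,cv2.RETR_EXTERNAL,cv2.CHAIN_APPROX_NONE)
    k=max(cs,key=cv2.contourArea)[:,0,:].astype(float)
    P=np.array([onz("wrist",*p,zz,c) for p in k])[:,:2]
    r=cv2.minAreaRect((P*1000).astype(np.float32)); print(th,k.min(0),k.max(0),np.round(r[0],1),np.round(r[1],1),round(r[2],1))
for t in(150,185,210): go(285,125,345,210,t,.040)
for t in(60,80,100): go(285,125,345,210,t,.006)
for t in(100,130): go(460,125,639,240,t,.010)
print(g[171,290:345].tolist(),g[130:206,310].tolist())
E
```

```text
150 [294. 135.] [336. 201.] [ 448.7 -297.7] [89.2 53.8] 1.1
185 [295. 136.] [336. 201.] [ 449.2 -297.1] [87.4 53.2] 0.7
210 [295. 136.] [336. 200.] [ 448.6 -297.1] [86.5 52.6] 1.1
60 [293. 133.] [338. 203.] [ 455.9 -297.3] [102.1  63.7] 0.7
80 [293. 134.] [337. 202.] [ 455.7 -297.7] [100.3  61.9] 0.9
100 [294. 134.] [337. 202.] [ 455.8 -297.3] [99.9 61.2] 0.9
100 [466. 137.] [638. 232.] [485.4  65.5] [268.  107.3] 79.3
130 [467. 137.] [638. 232.] [485.5  65.9] [267.3 106.4] 79.3
[31, 35, 35, 40, 59, 110, 157, 180, 184, 183, 188, 224, 250, 254, 255, 255, 255, 255, 255, 255, 255, 255, 255, 255, 255, 255, 255, 255, 255, 255, 255, 255, 255, 255, 255, 255, 255, 255, 255, 255, 253, 242, 234, 232, 231, 230, 209, 137, 66, 41, 42, 44, 41, 46, 45] [47, 46, 47, 53, 98, 168, 219, 231, 233, 232, 230, 225, 200, 158, 150, 192, 230, 238, 237, 218, 164, 91, 51, 68, 145, 234, 253, 255, 255, 255, 255, 255, 255, 255, 255, 255, 255, 255, 255, 255, 255, 255, 255, 255, 255, 255, 255, 255, 255, 255, 255, 255, 255, 255, 255, 255, 254, 255, 255, 255, 254, 250, 202, 105, 80, 104, 144, 191, 229, 235, 228, 187, 115, 60, 52, 44]
```

{"method": "jog_arm", "body": {
  "plan": [
    [0.01,-0.03,-1,0.01,1],
    [0.01,-0.03,-1,0.01,1]
  ]
}}

```text
time: 2.55
tool_pos: [0.4559, -0.2956, 0.1697]
tool_rot: [3.141, -0.0, -3.123]
contact_force: [-0.0, 0.3, -0.5]
opening: 0.0917
grip_force: 0.0
```

{"method": "jog_arm", "body": {
  "plan": [
    [0,0,-0.5,0,1],
    [0,0,-1,0,1],
    [0,0,-1,0,1]
  ]
}}

```text
time: 2.85
tool_pos: [0.4539, -0.2938, 0.0871]
tool_rot: [3.135, -0.007, -3.124]
contact_force: [-0.1, 0.7, 0.1]
opening: 0.0918
grip_force: 0.0
```

{"method": "jog_arm", "body": {
  "plan": [
    [0,0,-0.5,0,1],
    [0,0,-0.8,0,1],
    [0,0,-0.96,0,1],
    [0,0,-0.96,0,1]
  ]
}}

```text
time: 3.25
tool_pos: [0.4566, -0.297, 0.0145]
tool_rot: [3.141, -0.0, -3.124]
contact_force: [0.2, -0.1, -0.5]
opening: 0.0917
grip_force: 0.0
```

{"method": "jog_arm", "body": {
  "plan": [
    [0,0,0,0,-0.1],
    [0,0,0,0,-0.3],
    [0,0,0,0,-0.6],
    [0,0,0,0,-1],
    [0,0,0,0,-1],
    [0,0,0,0,-1],
    [0,0,0,0,-1]
  ],
  "squeeze": 20
}}

```text
time: 3.95
tool_pos: [0.4565, -0.2975, 0.0139]
tool_rot: [3.141, -0.0, -3.125]
contact_force: [0.1, 0.4, 0.1]
opening: 0.0402
grip_force: 0.5
```

{"method": "jog_arm", "body": {
  "plan": [
    [0,0,0,0,-1],
    [0,0,0,0,-1],
    [0,0,0,0,-1],
    [0,0,0.1,0,-1],
    [0,0,0.3,0,-1],
    [0,0,0.5,0,-1],
    [0,0,0.8,0,-1],
    [0,0,1,0,-1],
    [0,0,1,0,-1]
  ]
}}

```text
time: 4.85
tool_pos: [0.4576, -0.2986, 0.0964]
tool_rot: [-3.138, 0.004, -3.125]
contact_force: [0.1, 0.4, -2.3]
opening: 0.0379
grip_force: 20.0
```

```bash
python3 - <<'E'
from h import *
print(readout.observe()["tool_pos"], readout.observe()["opening"])
im=cams.read_camera("scene"); cv2.imwrite("pics/s1.png",cv2.resize(im[180:360,200:520],(800,450),interpolation=cv2.INTER_CUBIC))
E
```

```text
[ 0.45759734 -0.29863651  0.09637564] 0.03785870322029171
```

View pics/s1.png

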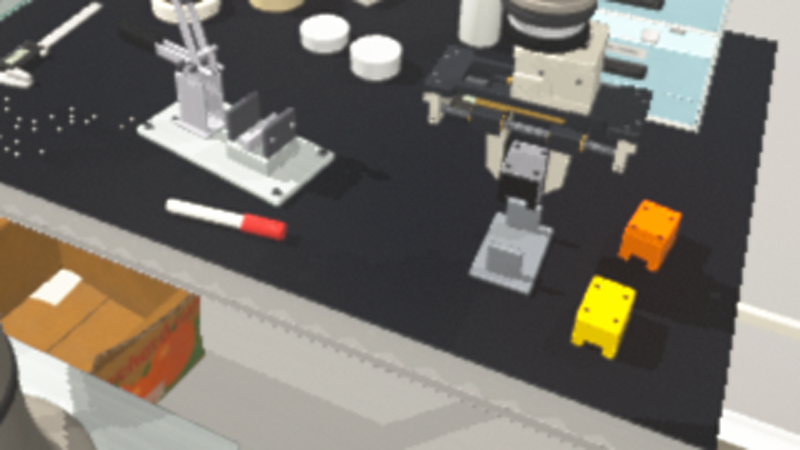

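The carriage is lifted clear of the cradle and held by its sides at about (525,165) in the crop. I'll set it down on clear table at y = -0.18.

{"method": "jog_arm", "body": {
  "plan": [
    [0,0.4,0,0,-1],
    [0,0.75,0,0,-1],
    [0,0.75,0,0,-1]
  ]
}}

```text
time: 5.2
tool_pos: [0.4551, -0.234, 0.0925]
tool_rot: [3.138, -0.004, -3.123]
contact_force: [-0.4, -0.3, -2.7]
opening: 0.0378
grip_force: 20.0
```

{"method": "jog_arm", "body": {
  "plan": [
    [0,0.4,-0.1,0,-1],
    [0,0.73,-0.3,0,-1],
    [0,0.73,-0.6,0,-1],
    [0,0.73,-0.8,0,-1],
    [0,0.73,-0.9,0,-1],
    [0,0.73,-0.9,0,-1],
    [0,0.73,-0.9,0,-1]
  ]
}}

```text
time: 5.9
tool_pos: [0.4567, -0.1796, 0.022]
tool_rot: [-3.142, 0.0, -3.125]
contact_force: [0.0, 0.1, -2.3]
opening: 0.038
grip_force: 20.0
```

{"method": "jog_arm", "body": {
  "plan": [
    [0,0,-0.06,0,-1],
    [0,0,-0.11,0,-1],
    [0,0,-0.14,0,-1],
    [0,0,-0.16,0,-1],
    [0,0,-0.17,0,-1],
    [0,0,-0.17,0,-1]
  ]
}}

```text
time: 6.5
tool_pos: [0.4565, -0.1792, 0.0083]
tool_rot: [3.141, -0.0, -3.125]
contact_force: [0.0, 0.3, -1.8]
opening: 0.0377
grip_force: 20.0
```

{"method": "jog_arm", "body": {
  "plan": [
    [0,0,-0.01,0,-1],
    [0,0,-0.01,0,-0.5],
    [0,0,-0.01,0,0],
    [0,0,-0.01,0,1],
    [0,0,-0.01,0,1],
    [0,0,-0.01,0,1],
    [0,0,-0.01,0,1]
  ]
}}

```text
time: 7.2
tool_pos: [0.4565, -0.1792, 0.0075]
tool_rot: [3.142, 0.0, -3.125]
contact_force: [-0.3, -1.0, 0.2]
opening: 0.0737
grip_force: 0.0
```

{"method": "jog_arm", "body": {
  "plan": [
    [0,0,0.4,0,1],
    [0,0,0.99,0,1],
    [0,0,0.99,-1,1],
    [0,0,0.99,-1,1],
    [0,0,0.99,-1,1],
    [0,0,0.99,-1,1],
    [0,0,0.99,-1,1],
    [0,0,0.99,-1,1],
    [0,0,0.99,-1,1],
    [0,0,0.99,-1,1],
    [0,0,0.99,-1,1],
    [0,0,0.99,-1,1]
  ]
}}

```text
time: 8.4
tool_pos: [0.4564, -0.1791, 0.0867]
tool_rot: [3.142, -0.0, 1.652]
contact_force: [-0.1, -0.1, -1.0]
opening: 0.0919
grip_force: 0.0
```

{"method": "jog_arm", "body": {
  "plan": [
    [0,0,0.5,-0.045,1],
    [0,0,0.7,-0.045,1],
    [0,0,0.7,-0.045,1],
    [0,0,0.7,-0.045,1]
  ]
}}

```text
time: 8.8
tool_pos: [0.4563, -0.179, 0.1424]
tool_rot: [-3.142, -0.0, 1.588]
contact_force: [-0.3, 0.7, -0.1]
opening: 0.0919
grip_force: 0.0
```

```bash
python3 - <<'E'
from h import *
s=readout.observe(); print(s["tool_pos"],s["tool_rot"])
c=cams.calibration("wrist"); im=cams.read_camera("wrist"); np.save("w2.npy",c["world_from_camera"]); print(np.round(c["world_from_camera"],3).tolist())
cv2.imwrite("pics/w2.png",im)
E
```

```text
[ 0.45625749 -0.17901707  0.14237434] [-3.14155916e+00 -5.07091693e-05  1.58777443e+00]
[[1.0, 0.016, 0.006, 0.454], [0.017, -0.954, -0.299, -0.099], [0.001, 0.299, -0.954, 0.301], [0.0, 0.0, 0.0, 1.0]]
```

View pics/w2.png

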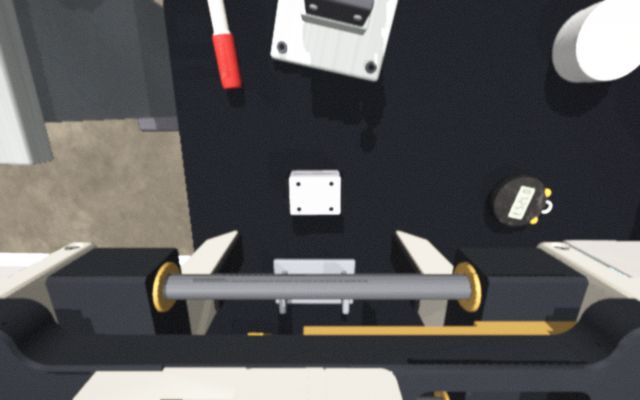

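The carriage stands squarely at (315,193), free, with the nest plate's near edge at (275..380,75). Before gripping I'll fly the empty wrist over the nest to measure it, using the carriage's known position to check the camera's bias.

{"method": "jog_arm", "body": {
  "plan": [
    [0.1,0.8,1,-0.13,1],
    [0.1,1,1,-0.13,1],
    [0.1,1,1,-0.13,1]
  ]
}}

```text
time: 9.15
tool_pos: [0.4653, -0.097, 0.2245]
tool_rot: [3.139, -0.0, 1.384]
contact_force: [-0.2, -0.7, -0.4]
opening: 0.0919
grip_force: 0.0
```

{"method": "jog_arm", "body": {
  "plan": [
    [0.1,0.9,0.5,0,1],
    [0.1,0.9,0.5,0,1],
    [0.1,0.9,0.5,0,1],
    [0.1,0.9,0.5,0,1]
  ]
}}

```text
time: 9.55
tool_pos: [0.4721, -0.0271, 0.2614]
tool_rot: [-3.14, 0.001, 1.386]
contact_force: [0.4, -0.3, 0.6]
opening: 0.0917
grip_force: 0.0
```

```bash
python3 - <<'E'
from h import *
s=readout.observe(); print(s["tool_pos"],s["tool_rot"])
c=cams.calibration("wrist"); im=cams.read_camera("wrist"); np.save("w3.npy",c["world_from_camera"])
cv2.imwrite("pics/w3.png",im)
# bias from w2
c["world_from_camera"]=np.load("w2.npy"); g=cv2.cvtColor(cv2.imread("pics/w2.png"),cv2.COLOR_BGR2GRAY)
m=np.zeros_like(g); m[160:225,275:355]=(g[160:225,275:355]>128)*255
k=max(cv2.findContours(m,0,1)[0],key=cv2.contourArea)[:,0,:]
print(k.min(0),k.max(0)); print(g[193,283:348].tolist(),g[160:222,305].tolist())
print(proj("wrist",[[.4565-.029,-.179-.019,.034],[.4565+.029,-.179+.019,.034],[.4565+.029,-.179+.019,0]],c).round(1))
E
```

```text
[ 0.47213059 -0.02711051  0.26141862] [-3.13975068e+00  5.55751980e-04  1.38558010e+00]
[289 170] [340 214]
[34, 36, 32, 42, 41, 77, 174, 243, 252, 253, 253, 253, 253, 253, 253, 253, 253, 253, 254, 253, 253, 253, 253, 253, 253, 253, 253, 253, 253, 253, 253, 254, 253, 253, 253, 253, 253, 253, 253, 253, 253, 253, 253, 253, 254, 254, 254, 253, 253, 254, 254, 253, 253, 254, 253, 252, 242, 166, 68, 45, 43, 35, 40, 38, 39] [37, 38, 34, 38, 33, 36, 37, 37, 42, 71, 132, 180, 199, 193, 201, 216, 233, 248, 253, 254, 254, 254, 253, 253, 253, 253, 253, 253, 253, 253, 253, 253, 253, 253, 253, 253, 253, 253, 253, 253, 253, 253, 253, 253, 253, 253, 253, 253, 253, 253, 253, 253, 252, 244, 189, 93, 39, 30, 24, 28, 25, 26]
[[287.7 212.1]
 [347.2 176.1]
 [343.9 169. ]]
```

View pics/w3.png

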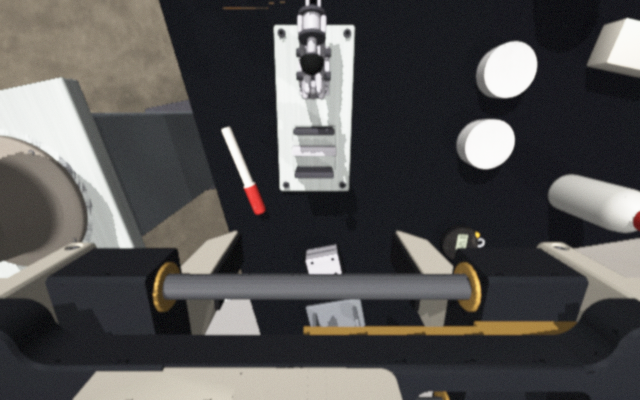

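The nest is at (314,110): plate near edge at row 190, cheeks at rows ~131 and ~172, rail about row 150. I'll measure it numerically.

```bash
python3 - <<'E'
from h import *
c=cams.calibration("wrist"); c["world_from_camera"]=np.load("w3.npy"); g=cv2.cvtColor(cv2.imread("pics/w3.png"),cv2.COLOR_BGR2GRAY)
for col in(303,310,316,324): print(col,g[118:196,col].tolist())
for row in(131,151,172): print(row,g[row,270:360].tolist())
# model guess from top estimate: centre nest(0,45)->.4823,.052
a=-0.187
for ox,oy in((.4739,.0078),):
    R=np.array([[np.cos(a),-np.sin(a)],[np.sin(a),np.cos(a)]])
    for p in((-52,-65,10),(52,-65,10),(-52,155,10),(52,155,10),(-25,-30.5,74),(25,-22.5,74),(-25,22.5,74),(25,30.5,74),(-29,-6,50),(29,6,50)):
        q=np.array(p)/1000.; w=[*(R@q[:2]+[ox,oy]),q[2]]; print(p,proj("wrist",[w],c).round(1),proj("top",[w]).round(1))
E
```

```text
303 [237, 237, 237, 238, 237, 237, 228, 205, 164, 108, 87, 93, 100, 97, 94, 90, 104, 137, 174, 188, 188, 181, 176, 173, 170, 167, 156, 141, 137, 161, 183, 184, 181, 184, 198, 219, 228, 213, 183, 173, 170, 170, 168, 174, 166, 169, 168, 148, 119, 84, 66, 62, 60, 71, 83, 95, 97, 94, 96, 106, 144, 173, 190, 191, 191, 192, 205, 223, 234, 236, 237, 225, 170, 86, 35, 17, 16, 25]
310 [180, 189, 198, 207, 222, 229, 225, 202, 158, 101, 86, 97, 98, 100, 92, 87, 104, 143, 177, 188, 191, 185, 178, 177, 177, 174, 160, 143, 138, 160, 179, 184, 186, 191, 208, 222, 228, 216, 191, 178, 176, 175, 177, 174, 175, 174, 168, 150, 119, 82, 64, 62, 62, 69, 80, 96, 97, 96, 97, 107, 141, 173, 183, 185, 186, 184, 184, 187, 183, 184, 185, 169, 138, 78, 28, 21, 23, 16]
316 [177, 178, 177, 178, 178, 179, 165, 140, 95, 61, 68, 85, 97, 97, 92, 88, 102, 141, 176, 187, 181, 175, 170, 171, 173, 168, 157, 140, 134, 159, 178, 184, 185, 190, 211, 229, 230, 220, 191, 176, 172, 172, 171, 167, 172, 168, 166, 153, 119, 81, 67, 64, 61, 70, 80, 97, 100, 96, 92, 107, 142, 175, 188, 187, 189, 188, 189, 188, 188, 190, 187, 177, 13
[... 1403 characters left out ...]
85, 83, 79, 82, 80, 82, 82, 83, 81, 81, 80, 82, 82, 79, 82, 80, 83, 80, 83, 83, 80, 87, 85, 86, 81, 81, 93, 129, 172, 189, 189, 190, 189, 187, 187, 187, 185, 186, 186, 189, 187, 190, 177, 123, 54, 30, 23, 22, 29, 28, 29, 27, 32, 25]
(-52, -65, 10) [[278.8 186.3]] [[340.2 240.6]]
(52, -65, 10) [[348.1 186.5]] [[347.4 206.7]]
(-52, 155, 10) [[272.2  18.6]] [[268.4 225.1]]
(52, 155, 10) [[354.2  18.8]] [[276.  191.3]]
(-25, -30.5, 74) [[292.8 173. ]] [[331.1 229. ]]
(25, -22.5, 74) [[333.  166.7]] [[332.1 211.4]]
(-25, 22.5, 74) [[291.8 129.4]] [[313.  225.1]]
(25, 30.5, 74) [[333.8 122.6]] [[314.  207.5]]
(-29, -6, 50) [[290.8 150.6]] [[322.5 228.7]]
(29, 6, 50) [[335.5 141.4]] [[322.7 208.4]]
```

```bash
cat > fit.py <<'E'
from h import *
from scipy.optimize import least_squares
c=cams.calibration("wrist"); c["world_from_camera"]=np.load("w3.npy")
def W(p,o): 
    a=o[2]; return [o[0]+np.cos(a)*p[0]-np.sin(a)*p[1],o[1]+np.sin(a)*p[0]+np.cos(a)*p[1],p[2]]
# (line pts p,q in nest mm, axis (0 col at row,1 row at col), fixed coord, measured)
L=lambda y,z:((-.025,y,z),(.025,y,z)); S=lambda x,z:((x,-.06,z),(x,.05,z))
obs=[(L(-.065,.01),1,310,190.6),(L(-.065,.01),1,324,190.6)]
obs+=[(S(-.052,.01),0,r,v) for r,v in((131,276.9),(151,277.9),(172,278.8))]
obs+=[(S(.052,.01),0,r,v) for r,v in((131,350.6),(151,349.8),(172,349.0))]
obs+=[(L(-.0305,.074),1,316,178.0),(L(-.0225,.074),1,316,171.9),(L(.0225,.074),1,316,134.9),(S(-.025,.074),0,131,293.0),(S(.025,.074),0,131,334.4),(L(-.006,.05),1,310,156.),(L(.006,.05),1,310,147.)]
def res(o):
    r=[]
    for (p,q),ax,f,v in obs:
        A,B=proj("wrist",[W(p,o),W(q,o)],c); i=1-ax
        t=(f-A[i])/(B[i]-A[i]); r.append(A[ax]+t*(B[ax]-A[ax])-v)
    return np.array(r)
s=least_squares(res,[.4728,.0019,-.187],loss="soft_l1"); print(s.x,res(s.x).round(1))
# top image edges of plate
g=cv2.cvtColor(cv2.imread("pics/top0.png"),cv2.COLOR_BGR2GRAY)
m=np.zeros_like(g); m[180:250,290:360]=(g[180:250,290:360]>110)*255
k=max(cv2.findContours(m,0,1)[0],key=cv2.contourArea)[:,0,:]
print("extremes",k[k[:,0].argmax()],k[k[:,1].argmax()])
def edge(p,n):  # subpixel crossing at 50% along normal
    t=np.arange(-4,4.01,.1); pts=np.array(p)+t[:,None]*n
    v=cv2.remap(g,pts[:,:1].astype(np.float32),pts[:,1:].astype(np.float32),1).ravel().astype(float)
    h=(v.max()+v.min())/2; i=np.where(np.diff(np.sign(v-h)))[0]; return pts[i[0]] if len(i) else None
o=s.x; r2=[]
for q,e in [((x,-.065,.01),(0,-.01,0)) for x in(-.03,-.015,0.,.015,.03)]+[((.052,y,.01),(.01,0,0)) for y in(-.04,0,.05,.1)]+[((-.052,y,.01),(-.01,0,0)) for y in(-.04,0,.05,.1)]:
    A,B=proj("top",[W(q,o),W(np.add(q,e),o)]); n=(B-A)/np.linalg.norm(B-A); m=edge(A,n)
    d=None if m is None else (m-A)@n/np.linalg.norm(B-A)*10
    r2.append(d)
print("top: mm outward of fit: near",r2[:5],"\n +x",r2[5:9],"\n -x",r2[9:])
E
python3 fit.py
```

```text
[ 0.47345639  0.00111152 -0.18868234] [ 0.1  0.1  0.3  0.  -0.1  0.1  0.1  0.1  0.2  0.1  0.3 -0.5 -0.  -0.3
 -0.5]
extremes [348 212] [336 240]
top: mm outward of fit: near [np.float64(-1.7955136552119013), np.float64(-1.497627750829925), np.float64(-1.798792922910647), np.float64(-1.800432521021752), np.float64(-2.1024174446258987)] 
 +x [np.float64(-1.2077173511147747), np.float64(-1.2080883141899155), np.float64(-0.9064065109376657), np.float64(-1.5112307656808912)] 
 -x [np.float64(0.8933341658613971), np.float64(0.5957415705626284), np.float64(1.191936925127929), np.float64(0.8942848193409829)]
```

{"method": "jog_arm", "body": {
  "plan": [
    [-0.1,-0.95,-0.5,0.13,1],
    [-0.1,-0.95,-0.5,0.13,1],
    [-0.1,-0.95,-0.5,0.13,1]
  ]
}}

```text
time: 9.9
tool_pos: [0.462, -0.107, 0.2189]
tool_rot: [-3.135, -0.001, 1.584]
contact_force: [-0.1, -0.2, -0.0]
opening: 0.0917
grip_force: 0.0
```

{"method": "jog_arm", "body": {
  "plan": [
    [-0.1,-0.95,-1,0,1],
    [-0.1,-0.95,-1,0,1],
    [-0.1,-0.95,-1,0,1],
    [-0.1,-0.95,-1,0,1]
  ]
}}

```text
time: 10.3
tool_pos: [0.4551, -0.1799, 0.1409]
tool_rot: [-3.138, -0.002, 1.584]
contact_force: [-0.1, 0.8, 0.4]
opening: 0.0917
grip_force: 0.0
```

{"method": "jog_arm", "body": {
  "plan": [
    [0,0,-0.5,0,1],
    [0,0,-1,0,1],
    [0,0,-1,0,1],
    [0,0,-1,0,1]
  ]
}}

```text
time: 10.7
tool_pos: [0.4571, -0.1787, 0.0639]
tool_rot: [3.141, 0.0, 1.588]
contact_force: [1.1, -0.5, 0.5]
opening: 0.0921
grip_force: 0.0
```

{"method": "jog_arm", "body": {
  "plan": [
    [0,0,-0.3,0,1],
    [0,0,-0.55,0,1],
    [0,0,-0.65,0,1],
    [0,0,-0.65,0,1]
  ]
}}

```text
time: 11.1
tool_pos: [0.4573, -0.1793, 0.0118]
tool_rot: [3.14, 0.001, 1.588]
contact_force: [0.5, -0.7, 0.2]
opening: 0.0916
grip_force: 0.0
```

{"method": "jog_arm", "body": {
  "plan": [
    [0,0,0,0,0.5],
    [0,0,0,0,0],
    [0,0,0,0,-1],
    [0,0,0,0,-1],
    [0,0,0,0,-1],
    [0,0,0,0,-1],
    [0,0,0,0,-1],
    [0,0,0,0,-1],
    [0,0,0,0,-1]
  ],
  "squeeze": 20
}}

```text
time: 12.0
tool_pos: [0.4563, -0.1791, 0.011]
tool_rot: [-3.141, -0.0, 1.588]
contact_force: [-3.2, 0.3, 5.3]
opening: 0.058
grip_force: 20.0
```

{"method": "jog_arm", "body": {
  "plan": [
    [0,0,0.2,0,-1],
    [0,0,0.6,0,-1],
    [0,0,1,0,-1],
    [0,0,1,0,-1]
  ]
}}

```text
time: 12.4
tool_pos: [0.4588, -0.1804, 0.094]
tool_rot: [3.135, 0.004, 1.587]
contact_force: [0.9, 0.4, -2.4]
opening: 0.0578
grip_force: 20.0
```

{"method": "jog_arm", "body": {
  "plan": [
    [0.05,0.3,0.3,-0.05,-1],
    [0.1,0.7,0.4,-0.1,-1],
    [0.21,1,0.4,-0.13,-1],
    [0.21,1,0.4,-0.13,-1]
  ]
}}

```text
time: 12.8
tool_pos: [0.4734, -0.0966, 0.1218]
tool_rot: [-3.141, -0.001, 1.385]
contact_force: [-0.0, -1.2, -2.6]
opening: 0.0581
grip_force: 20.0
```

{"method": "jog_arm", "body": {
  "plan": [
    [0,0.4,0,0,-1],
    [0,0.8,0,0,-1],
    [0,1,0,0,-1],
    [0,1,0,0,-1]
  ]
}}

```text
time: 13.2
tool_pos: [0.4725, -0.0178, 0.1215]
tool_rot: [-3.139, -0.0, 1.386]
contact_force: [0.1, -1.3, -2.0]
opening: 0.0579
grip_force: 20.0
```

{"method": "jog_arm", "body": {
  "plan": [
    [0,0.15,0,0,-1],
    [0,0.27,0,0,-1],
    [0,0.27,0,0,-1],
    [0,0.27,0,0,-1],
    [0,0.27,0,0,-1]
  ]
}}

```text
time: 13.7
tool_pos: [0.4734, 0.002, 0.1227]
tool_rot: [3.141, 0.0, 1.383]
contact_force: [0.1, 0.1, -0.7]
opening: 0.0579
grip_force: 20.0
```

```bash
python3 - <<'E'
from h import *
s=readout.observe(); print(s["tool_pos"],s["tool_rot"],s["contact_force"],s["opening"])
im=cams.read_camera("wrist"); im2=cams.read_camera("scene")
cv2.imwrite("pics/w4.png",np.vstack([cv2.resize(im[60:300,180:480],(500,400)),cv2.resize(im2[160:260,230:355],(250,200),interpolation=2)[:, :].repeat(1,0) if 0 else cv2.resize(im2[170:270,220:470],(500,200),interpolation=2)]))
E
```

```text
[0.47336239 0.00202069 0.12272651] [3.14139006e+00 1.89777641e-04 1.38305371e+00] [ 0.13733403  0.13795817 -0.65826961] 0.05789588546128857
```

View pics/w4.png

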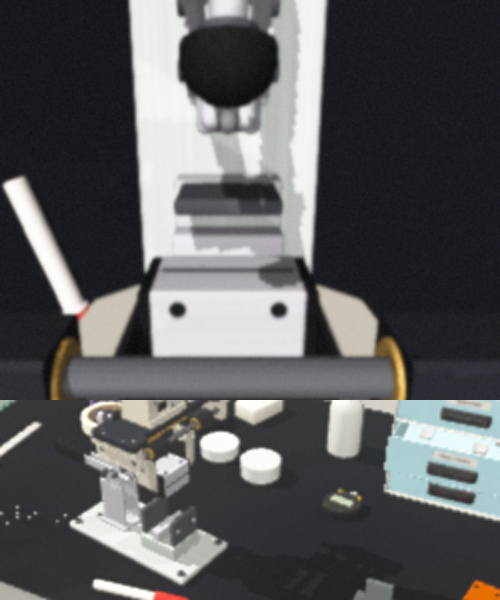

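The carriage is held level by its ends over the nest. In the crop, the carriage spans columns 150–306 and the cheek 176–281, so it's centred along the rail. I'll check the across-rail offset by edge rows in this same camera.

```bash
python3 - <<'E'
from h import *
im=cams.read_camera("wrist"); g=cv2.cvtColor(im,cv2.COLOR_BGR2GRAY)
for col in(300,317): print(col,list(enumerate(g[160:238,col].tolist(),160)))
s=readout.observe(); t=s["tool_pos"]; a=s["tool_rot"][2]-np.pi/2; print(t,a)
c=cams.calibration("wrist")
def W(p,o,a): return [o[0]+np.cos(a)*p[0]-np.sin(a)*p[1],o[1]+np.sin(a)*p[0]+np.cos(a)*p[1],p[2]]
zb=t[2]-.011
print("carr",[(y,z,proj("wrist",[W((0,y,zb+z),t,a)],c)[0].round(1)) for y,z in((.019,.034),(.019,0),(.019,.01),(-.019,.034))])
o=(.47335,.00296)
print("nest",[(y,z,proj("wrist",[W((0,y,z),o,-.1887)],c)[0].round(1)) for y,z in((.0305,.074),(.0225,.074),(.0305,.032),(.006,.05),(-.006,.05))])
E
```

```text
300 [(160, 237), (161, 236), (162, 234), (163, 226), (164, 203), (165, 183), (166, 179), (167, 183), (168, 185), (169, 161), (170, 107), (171, 70), (172, 59), (173, 59), (174, 61), (175, 62), (176, 61), (177, 58), (178, 66), (179, 75), (180, 84), (181, 92), (182, 92), (183, 91), (184, 91), (185, 88), (186, 83), (187, 80), (188, 92), (189, 127), (190, 154), (191, 166), (192, 167), (193, 164), (194, 160), (195, 139), (196, 100), (197, 91), (198, 91), (199, 96), (200, 111), (201, 145), (202, 168), (203, 174), (204, 181), (205, 178), (206, 177), (207, 177), (208, 177), (209, 196), (210, 218), (211, 229), (212, 222), (213, 198), (214, 174), (215, 168), (216, 172), (217, 169), (218, 165), (219, 157), (220, 138), (221, 106), (222, 100), (223, 131), (224, 155), (225, 168), (226, 170), (227, 171), (228, 171), (229, 172), (230, 172), (231, 176), (232, 176), (233, 185), (234, 201), (235, 228), (236, 236), (237, 235)]
317 [(160, 174), (161, 175), (162, 170), (163, 152), (164, 125), (165, 100), (166, 94), (167, 100), (168, 100), (169, 86), (170, 55), (171, 38), (172, 33), (173, 31), (174, 30), (1
[... 453 characters left out ...]
, 175), (215, 170), (216, 170), (217, 172), (218, 171), (219, 164), (220, 140), (221, 107), (222, 101), (223, 130), (224, 158), (225, 166), (226, 170), (227, 174), (228, 173), (229, 173), (230, 174), (231, 173), (232, 177), (233, 182), (234, 199), (235, 226), (236, 236), (237, 235)]
[0.47334316 0.00208071 0.12276059] -0.18790099893190426
carr [(0.019, 0.034, array([316.5, 231.7])), (0.019, 0, array([316.5, 209.7])), (0.019, 0.01, array([316.5, 215.3])), (-0.019, 0.034, array([316.5, 293.6]))]
nest [(0.0305, 0.074, array([316.2, 177.3])), (0.0225, 0.074, array([316.2, 187.5])), (0.0305, 0.032, array([316.2, 166.5])), (0.006, 0.05, array([316.2, 198.7])), (-0.006, 0.05, array([316.2, 211.8]))]
```

{"method": "jog_arm", "body": {
  "plan": [
    [0,0.015,-0.2,0,-1],
    [0,0.015,-0.35,0,-1],
    [0,0.015,-0.5,0,-1],
    [0,0.015,-0.6,0,-1],
    [0,0.015,-0.68,0,-1],
    [0,0.015,-0.7,0,-1],
    [0,0.015,-0.7,0,-1],
    [0,0.015,-0.7,0,-1]
  ]
}}

```text
time: 14.65
tool_pos: [0.4736, 0.0036, 0.0671]
tool_rot: [3.141, -0.0, 1.383]
contact_force: [-0.6, 0.4, -3.2]
opening: 0.0576
grip_force: 20.0
```

{"method": "jog_arm", "body": {
  "plan": [
    [0,0,-0.03,0,-1],
    [0,0,-0.06,0,-1],
    [0,0,-0.09,0,-1],
    [0,0,-0.12,0,-1],
    [0,0,-0.12,0,-1]
  ]
}}

```text
time: 15.15
tool_pos: [0.4731, 0.0037, 0.0568]
tool_rot: [-3.141, 0.0, 1.383]
contact_force: [0.9, 0.0, -2.1]
opening: 0.0574
grip_force: 20.0
```

{"method": "jog_arm", "body": {
  "plan": [
    [0,0,-0.02,0,-1],
    [0,0,-0.04,0,-1],
    [0,0,-0.055,0,-1],
    [0,0,-0.06,0,-1],
    [0,0,-0.065,0,-1],
    [0,0,-0.065,0,-1]
  ]
}}

```text
time: 15.75
tool_pos: [0.4733, 0.0036, 0.0519]
tool_rot: [3.142, 0.0, 1.383]
contact_force: [-0.4, -0.4, -2.1]
opening: 0.0576
grip_force: 20.0
```

{"method": "jog_arm", "body": {
  "plan": [
    [0,0,-0.01,0,-1],
    [0,0,-0.015,0,-1],
    [0,0,-0.015,0,-1]
  ]
}}

```text
time: 16.05
tool_pos: [0.4734, 0.0036, 0.051]
tool_rot: [3.141, 0.0, 1.383]
contact_force: [0.0, -0.5, 0.9]
opening: 0.0581
grip_force: 20.0
```

{"method": "jog_arm", "body": {
  "plan": [
    [0,0,0,0,-0.3],
    [0,0,0,0,0],
    [0,0,0,0,0.5],
    [0,0,0,0,1],
    [0,0,0,0,1],
    [0,0,0,0,1],
    [0,0,0,0,1]
  ]
}}

```text
time: 16.75
tool_pos: [0.4733, 0.0036, 0.0507]
tool_rot: [3.142, 0.0, 1.383]
contact_force: [0.2, 0.4, 0.3]
opening: 0.0907
grip_force: 0.0
```

{"method": "jog_arm", "body": {
  "plan": [
    [0,0,0.2,0,1],
    [0,0,0.6,0,1],
    [0,0,1,0,1],
    [0,0,1,0,1]
  ]
}}

```text
time: 17.15
tool_pos: [0.4758, 0.0033, 0.1344]
tool_rot: [3.134, -0.0, 1.383]
contact_force: [0.7, 0.0, 0.1]
opening: 0.0918
grip_force: 0.0
```

{"method": "jog_arm", "body": {
  "plan": [
    [0,0,0.6,0,1],
    [0,0,1,0,1],
    [0,0,1,0,1]
  ]
}}

```text
time: 17.45
tool_pos: [0.4755, 0.0034, 0.2143]
tool_rot: [3.134, -0.0, 1.383]
contact_force: [0.8, -0.4, -0.8]
opening: 0.0916
grip_force: 0.0
```

```bash
python3 - <<'E'
from h import *
s=readout.observe(); t=s["tool_pos"]; print(t,s["tool_rot"],s["opening"])
c=cams.calibration("wrist"); im=cams.read_camera("wrist"); t2=cams.read_camera("top")
def W(p,o=(.4734,.0031),a=-.1887): return [o[0]+np.cos(a)*p[0]-np.sin(a)*p[1],o[1]+np.sin(a)*p[0]+np.cos(a)*p[1],p[2]]
print(proj("wrist",[W((x,y,.074)) for x,y in((-.029,-.019),(.029,.019),(0,.0265),(0,-.0265))],c).round(1), proj("top",[W((0,.1973,.1)),W((0,.222,.1)),W((0,.0,.074))]).round(1))
cv2.imwrite("pics/w5.png",np.hstack([im[40:330,170:470],cv2.resize(t2[180:250,250:350],(414,290),interpolation=2)]))
cv2.imwrite("top5.png",t2)
E
```

```text
[0.47548673 0.00337677 0.21430056] [ 3.13358048e+00 -3.36260476e-04  1.38340436e+00] 0.09163468618930422
[[287.5 203.2]
 [340.4 169.6]
 [313.4 162.7]
 [313.5 209.5]] [[255.6 203.2]
 [247.  201.3]
 [324.2 218.4]]
```

View pics/w5.png

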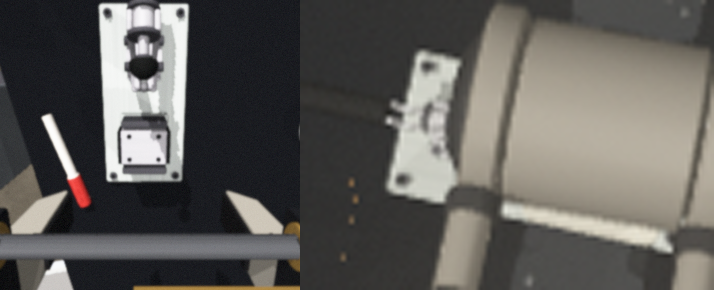

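The carriage is seated between the cheeks, at crop (145,146), with its edges within 1 px of prediction. The dark handle points left at crop (300–385,100) in the top view, as predicted. Next I go over the clamp to the handle.

{"method": "jog_arm", "body": {
  "plan": [
    [0,0,0.35,0,1],
    [0.16,0.8,0.35,0,1],
    [0.16,0.8,0.35,0,1]
  ]
}}

```text
time: 17.85
tool_pos: [0.486, 0.0698, 0.2373]
tool_rot: [-3.14, -0.001, 1.383]
contact_force: [-0.9, 0.1, -0.4]
opening: 0.0917
grip_force: 0.0
```

{"method": "jog_arm", "body": {
  "plan": [
    [0.2,1,0,0,1],
    [0.2,1,0,0,1]
  ]
}}

```text
time: 18.05
tool_pos: [0.5015, 0.1496, 0.2365]
tool_rot: [-3.138, 0.001, 1.383]
contact_force: [0.3, -0.8, 0.3]
opening: 0.0922
grip_force: 0.0
```

{"method": "jog_arm", "body": {
  "plan": [
    [0.1,0.62,0,0,1],
    [0.1,0.62,0,0,1],
    [0.1,0.62,0,0,1],
    [0.1,0.62,0,0,1]
  ]
}}

```text
time: 18.45
tool_pos: [0.5095, 0.1963, 0.2374]
tool_rot: [-3.139, 0.002, 1.383]
contact_force: [-0.3, 0.9, 1.3]
opening: 0.0919
grip_force: 0.0
```

```bash
python3 - <<'E'
from h import *
s=readout.observe(); t=s["tool_pos"]; print(t,s["tool_rot"])
c=cams.calibration("wrist"); im=cams.read_camera("wrist")
def W(p,o=(.4734,.0031),a=-.1887): return [o[0]+np.cos(a)*p[0]-np.sin(a)*p[1],o[1]+np.sin(a)*p[0]+np.cos(a)*p[1],p[2]]
print(proj("wrist",[W((0,y,.1)) for y in(.152,.197,.222)],c).round(1))
b=cv2.resize(im[60:320,200:440],(720,590),interpolation=2); b=np.clip(b.astype(float)*1.6+20,0,255).astype(np.uint8); cv2.imwrite("pics/w6.png",b)
E
```

```text
[0.50951165 0.19625209 0.23735   ] [-3.13930623e+00  1.55526298e-03  1.38286091e+00]
[[317.2 224.6]
 [317.3 186.2]
 [317.4 163.3]]
```

View pics/w6.png

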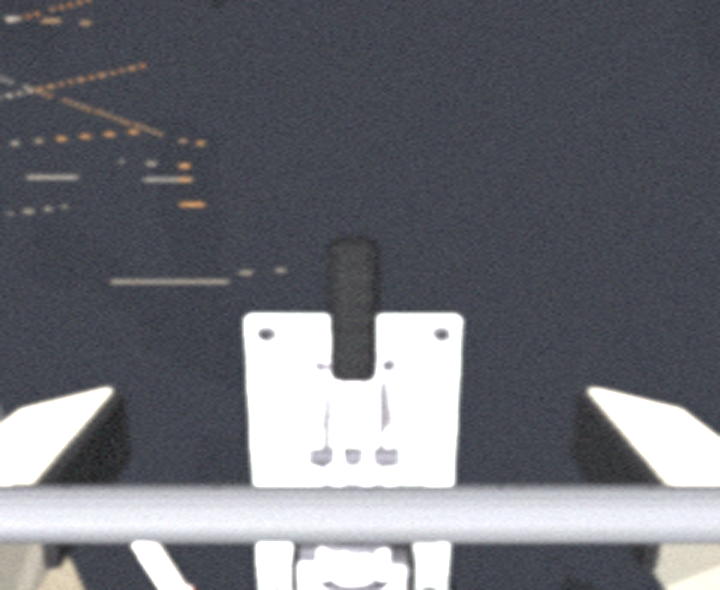

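The grip spans crop rows 238–378 at column 353, i.e. full (317.7, 165–227). Prediction was (317.3, 163–225), so it's confirmed. I'll descend and pinch.

{"method": "jog_arm", "body": {
  "plan": [
    [0.01,0,-0.5,0,1],
    [0.01,0,-1,0,1],
    [0.01,0,-1,0,1]
  ]
}}

```text
time: 18.8
tool_pos: [0.5077, 0.195, 0.1541]
tool_rot: [-3.132, 0.005, 1.381]
contact_force: [-1.1, -0.6, -0.4]
opening: 0.0919
grip_force: 0.0
```

{"method": "jog_arm", "body": {
  "plan": [
    [0,0,-0.4,0,0.6],
    [0,0,-0.75,0,0.3],
    [0,0,-0.97,0,0],
    [0,0,-0.97,0,-0.3],
    [0,0,-0.97,0,-1],
    [0,0,-0.97,0,-1],
    [0,0,-0.97,0,-1],
    [0,0,-0.97,0,-1],
    [0,0,-0.97,0,-1],
    [0,0,-0.97,0,-1],
    [0,0,-0.97,0,-1],
    [0,0,-0.97,0,-1]
  ],
  "squeeze": 30
}}

```text
time: 20.0
tool_pos: [0.5105, 0.1974, 0.0812]
tool_rot: [-3.141, 0.0, 1.384]
contact_force: [-2.6, 1.4, 2.4]
opening: 0.0178
grip_force: 30.0
```

```bash
python3 - <<'E'
import numpy as np
# cumulative shares from a0=1.56 for TCP path, nest y dir = (-sin,cos)(-.1887)
y=np.array([.1876,.9822]); a0=1.56
for a in [1.4,1.2,1.0,.8,.6,.4,.3,.2,.12,.06,0,-.03]:
    dy=90*(np.sin(a)-np.sin(a0)); dz=90*(np.cos(a)-np.cos(a0)); print(a,(np.r_[y*dy,dz]/80).round(3))
E
```

```text
1.4 [-0.003 -0.016  0.179]
1.2 [-0.014 -0.075  0.396]
1.0 [-0.033 -0.175  0.596]
0.8 [-0.06  -0.312  0.772]
0.6 [-0.092 -0.481  0.916]
0.4 [-0.129 -0.675  1.024]
0.3 [-0.149 -0.778  1.063]
0.2 [-0.169 -0.885  1.09 ]
0.12 [-0.186 -0.973  1.105]
0.06 [-0.198 -1.039  1.111]
0 [-0.211 -1.105  1.113]
-0.03 [-0.217 -1.138  1.112]
```

{"method": "jog_arm", "body": {
  "plan": [
    [0,-0.005,0.09,0,-1],
    [-0.003,-0.016,0.18,0,-1],
    [-0.008,-0.04,0.29,0,-1],
    [-0.014,-0.075,0.396,0,-1],
    [-0.023,-0.122,0.5,0,-1],
    [-0.033,-0.175,0.596,0,-1],
    [-0.046,-0.24,0.688,0,-1],
    [-0.06,-0.312,0.772,0,-1],
    [-0.06,-0.312,0.772,0,-1]
  ]
}}

```text
time: 20.9
tool_pos: [0.5056, 0.1715, 0.1439]
tool_rot: [-3.141, 0.0, 1.383]
contact_force: [-4.8, -0.5, 1.1]
opening: 0.0179
grip_force: 30.0
```

{"method": "jog_arm", "body": {
  "plan": [
    [-0.015,-0.083,0.075,0,-1],
    [-0.032,-0.169,0.144,0,-1],
    [-0.05,-0.263,0.203,0,-1],
    [-0.069,-0.363,0.252,0,-1],
    [-0.089,-0.466,0.291,0,-1],
    [-0.099,-0.52,0.305,0,-1],
    [-0.109,-0.573,0.318,0,-1],
    [-0.126,-0.661,0.333,0,-1],
    [-0.138,-0.727,0.339,0,-1],
    [-0.151,-0.793,0.341,0,-1],
    [-0.151,-0.793,0.341,0,-1]
  ]
}}

```text
time: 22.0
tool_pos: [0.4938, 0.1089, 0.1714]
tool_rot: [3.141, -0.002, 1.383]
contact_force: [-5.6, 4.6, 1.1]
opening: 0.0179
grip_force: 30.0
```

{"method": "jog_arm", "body": {
  "plan": [
    [-0.004,-0.02,0,0,-1],
    [-0.008,-0.04,0,0,-1],
    [-0.008,-0.04,0,0,-1],
    [-0.008,-0.04,0,0,-1]
  ]
}}

```text
time: 22.4
tool_pos: [0.4933, 0.1061, 0.1715]
tool_rot: [3.141, -0.002, 1.383]
contact_force: [-5.0, 5.6, 2.4]
opening: 0.0176
grip_force: 30.0
```

```bash
python3 - <<'E'
from h import *
s=readout.observe(); t=s["tool_pos"]; print(t,s["contact_force"])
o=np.array((.4734,.0031)); a=-.1887; d=t[:2]-o; print("nest y",-np.sin(a)*d[0]+np.cos(a)*d[1], "x",np.cos(a)*d[0]+np.sin(a)*d[1])
im=cams.read_camera("scene"); cv2.imwrite("pics/s7.png",cv2.resize(im[150:260,220:380],(800,550),interpolation=2))
E
```

```text
[0.49328072 0.10609857 0.17152647] [-5.02926059  5.61985912  2.39682129]
nest y 0.10489950463908997 x 0.0002071224378878793
```

View pics/s7.png

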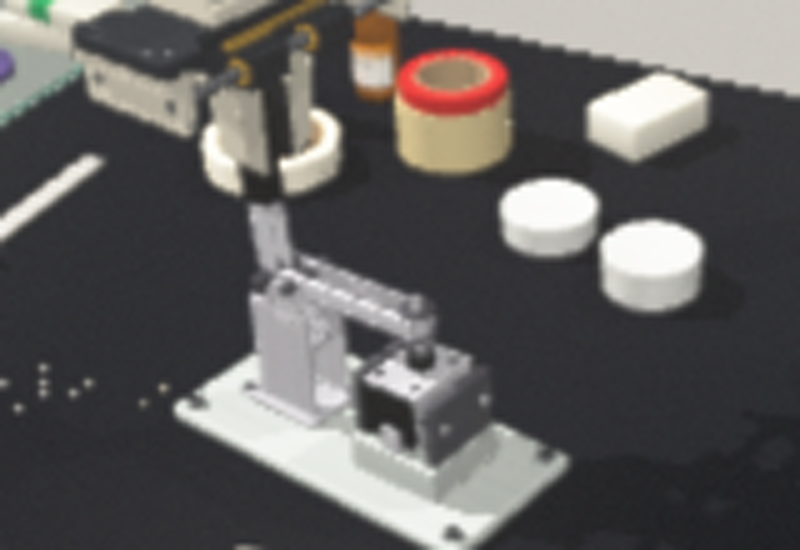

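The clamp arm is down with the spindle on the carriage's top at (422,355), and the handle is near upright. I'll push on gently until the stop shows in the force.

{"method": "jog_arm", "body": {
  "plan": [
    [-0.005,-0.025,0,0,-1],
    [-0.01,-0.05,0,0,-1],
    [-0.01,-0.05,0,0,-1],
    [-0.01,-0.05,0,0,-1]
  ]
}}

```text
time: 22.85
tool_pos: [0.4925, 0.1018, 0.1715]
tool_rot: [3.141, -0.001, 1.383]
contact_force: [-5.6, 5.5, 1.5]
opening: 0.018
grip_force: 30.0
```

```bash
python3 - <<'E'
from h import *
s=readout.observe(); print(s["tool_pos"],s["contact_force"])
def W(p,o=(.4734,.0031),a=-.1887): return [o[0]+np.cos(a)*p[0]-np.sin(a)*p[1],o[1]+np.sin(a)*p[0]+np.cos(a)*p[1],p[2]]
g=cv2.cvtColor(cams.read_camera("scene"),cv2.COLOR_BGR2GRAY)
# steel shank at 32 mm from the hinge: columns along that row
for a in(0,.06,.12,.2): print(a,(proj("scene",[W((0,.1073+r*np.sin(a),.0984+r*np.cos(a))) for r in(0,.02,.03,.038,.045)])).round(1).tolist())
for r in range(188,206,2): print(r,g[r,262:288].tolist())
E
```

```text
[0.49248245 0.1018162  0.17152268] [-5.60845263  5.48064558  1.5386268 ]
0 [[274.8, 203.3], [274.2, 197.5], [273.9, 194.5], [273.6, 192.1], [273.4, 190.0]]
0.06 [[274.8, 203.3], [273.9, 197.4], [273.4, 194.4], [273.1, 191.9], [272.7, 189.8]]
0.12 [[274.8, 203.3], [273.6, 197.3], [273.0, 194.2], [272.5, 191.7], [272.1, 189.6]]
0.2 [[274.8, 203.3], [273.2, 197.2], [272.4, 194.1], [271.8, 191.6], [271.2, 189.4]]
188 [50, 58, 80, 111, 129, 158, 129, 73, 46, 40, 41, 42, 42, 40, 50, 91, 126, 120, 105, 78, 61, 47, 42, 42, 43, 44]
190 [49, 49, 49, 48, 50, 53, 52, 51, 66, 69, 62, 53, 53, 69, 74, 55, 45, 43, 46, 47, 50, 48, 48, 50, 47, 50]
192 [49, 49, 49, 50, 49, 48, 50, 65, 135, 168, 161, 159, 161, 159, 157, 97, 56, 50, 50, 49, 51, 49, 50, 50, 49, 51]
194 [50, 48, 50, 49, 50, 48, 49, 59, 108, 165, 178, 178, 162, 170, 163, 106, 61, 51, 51, 51, 51, 51, 51, 49, 50, 51]
196 [49, 51, 49, 49, 48, 50, 50, 51, 78, 160, 178, 180, 166, 173, 176, 124, 70, 51, 49, 50, 50, 52, 50, 51, 50, 50]
198 [47, 50, 49, 49, 48, 49, 50, 51, 69, 143, 173, 177, 171, 173, 174, 162, 96, 55, 49, 49, 50, 49, 50, 51, 50, 50]
200 [48, 50, 49, 48, 49, 50, 48, 49, 58, 109, 163, 177, 175, 165, 172, 168, 119, 94, 79, 67, 55, 52, 54, 52, 51, 50]
202 [49, 49, 49, 48, 51, 50, 49, 48, 55, 100, 159, 174, 174, 144, 133, 160, 123, 90, 131, 178, 211, 188, 137, 101, 74, 56]
204 [50, 49, 50, 50, 47, 50, 48, 50, 55, 74, 103, 109, 131, 159, 204, 234, 214, 160, 120, 96, 95, 121, 151, 161, 156, 161]
```

{"method": "jog_arm", "body": {
  "plan": [
    [-0.008,-0.04,0,0,-1],
    [-0.012,-0.06,0,0,-1],
    [-0.012,-0.06,0,0,-1],
    [-0.012,-0.06,0,0,-1]
  ]
}}

```text
time: 23.3
tool_pos: [0.4915, 0.0967, 0.1713]
tool_rot: [3.141, -0.001, 1.383]
contact_force: [-5.1, 3.2, 0.7]
opening: 0.0176
grip_force: 30.0
```

```bash
python3 - <<'E'
from h import *
s=readout.observe(); print(s["tool_pos"],s["contact_force"],s["torque"])
g=cv2.cvtColor(cams.read_camera("scene"),cv2.COLOR_BGR2GRAY)
def edge(r):
    v=g[r,262:288].astype(float); i=np.where((v[:-1]<105)&(v[1:]>=105))[0][0]; j=np.where((v[:-1]>=105)&(v[1:]<105))[0][0]
    return 262+i+(105-v[i])/(v[i+1]-v[i]),262+j+(v[j]-105)/(v[j]-v[j+1])
for r in range(191,200): print(r,np.round(edge(r),2))
E
```

```text
[0.49147312 0.09674874 0.17133523] [-5.06906628  3.1887266   0.6857425 ] [0.95976086 0.79116644 0.04039698]
191 [270.4  272.67]
192 [270.19 277.07]
193 [270.33 277.18]
194 [270.36 277.52]
195 [270.28 277.64]
196 [270.49 277.88]
197 [270.82 277.91]
198 [270.94 277.91]
199 [270.98 277.98]
```

The handle still follows and the force is falling, so dead centre is near. I'll continue.

{"method": "jog_arm", "body": {
  "plan": [
    [-0.008,-0.04,0,0,-1],
    [-0.012,-0.06,0,0,-1],
    [-0.012,-0.06,0,0,-1]
  ]
}}

```text
time: 23.65
tool_pos: [0.4914, 0.0962, 0.1713]
tool_rot: [3.14, -0.009, 1.383]
contact_force: [-0.5, 23.8, -2.6]
opening: 0.0179
grip_force: 30.0
```

{"method": "jog_arm", "body": {
  "plan": [
    [-0.008,-0.04,0,0,-1],
    [-0.012,-0.06,0,0,-1],
    [-0.012,-0.06,0,0,-1]
  ]
}}

```text
time: 23.95
tool_pos: [0.4911, 0.0946, 0.1713]
tool_rot: [3.139, -0.015, 1.383]
contact_force: [3.4, 39.8, -6.4]
opening: 0.0178
grip_force: 30.0
```

```bash
cat >edge.py <<'E'
from h import *
s=readout.observe(); print(s["tool_pos"],s["contact_force"])
g=cv2.cvtColor(cams.read_camera("scene"),cv2.COLOR_BGR2GRAY)
def edge(r):
    v=g[r,262:288].astype(float); i=np.where((v[:-1]<105)&(v[1:]>=105))[0][0]; j=np.where((v[:-1]>=105)&(v[1:]<105))[0][0]
    return 262+i+(105-v[i])/(v[i+1]-v[i]),262+j+(v[j]-105)/(v[j]-v[j+1])
for r in (192,194,196,198): print(r,np.round(edge(r),2))
E
python3 edge.py
```

```text
[0.49112196 0.09463437 0.17127841] [ 3.4041586  39.80226406 -6.40840684]
192 [270.12 277.12]
194 [270.25 277.59]
196 [270.54 277.94]
198 [270.92 277.92]
```

The force rose to 40 N with the shank still, so the handle is at its stop and locked. I'll relieve the force, let go, and re-grip centred. The pads had crept about 12 mm across the bar.

{"method": "jog_arm", "body": {
  "plan": [
    [0.01,0.05,0,0,-1],
    [0.02,0.1,0,0,-1],
    [0.02,0.1,0,0,-0.6],
    [0.02,0.1,0,0,-0.3],
    [0.02,0.1,0,0,-0.3],
    [0.02,0.1,0,0,-0.3],
    [0.02,0.1,0,0,-0.3],
    [0.02,0.1,0,0,-0.3]
  ]
}}

```text
time: 24.8
tool_pos: [0.4915, 0.095, 0.1703]
tool_rot: [3.141, 0.0, 1.383]
contact_force: [1.0, 0.2, 1.1]
opening: 0.0322
grip_force: 0.0
```

```bash
python3 edge.py; python3 - <<'E'
from h import *
s=readout.observe(); print(s["opening"])
E
```

```text
[0.49153027 0.09496255 0.17025758] [0.96792479 0.21068755 1.05676246]
192 [270.17 277.11]
194 [270.36 277.51]
196 [270.5  277.89]
198 [270.94 277.92]
0.03235773156965594
```

{"method": "jog_arm", "body": {
  "plan": [
    [0.03,0.17,0,0,-0.3],
    [0.03,0.17,0,0,-0.3],
    [0.03,0.17,0,0,-1],
    [0.03,0.17,0,0,-1],
    [0.03,0.17,0,0,-1],
    [0.03,0.17,0,0,-1],
    [0.03,0.17,0,0,-1],
    [0.03,0.17,0,0,-1]
  ],
  "squeeze": 45
}}

```text
time: 25.65
tool_pos: [0.4937, 0.1089, 0.1701]
tool_rot: [-3.142, -0.0, 1.383]
contact_force: [-0.2, 1.5, -1.1]
opening: 0.0177
grip_force: 45.0
```

{"method": "jog_arm", "body": {
  "plan": [
    [0.021,0.11,-0.006,0,-1],
    [0.042,0.22,-0.022,0,-1],
    [0.062,0.327,-0.05,0,-1],
    [0.077,0.404,-0.08,0,-1],
    [0.092,0.481,-0.112,0,-1],
    [0.106,0.553,-0.153,0,-1],
    [0.119,0.624,-0.197,0,-1],
    [0.132,0.69,-0.25,0,-1],
    [0.144,0.753,-0.302,0,-1],
    [0.155,0.812,-0.362,0,-1],
    [0.165,0.866,-0.426,0,-1],
    [0.165,0.866,-0.426,0,-1]
  ]
}}

```text
time: 26.85
tool_pos: [0.5074, 0.1804, 0.138]
tool_rot: [3.139, -0.004, 1.384]
contact_force: [-3.2, 8.6, 12.6]
opening: 0.0176
grip_force: 45.0
```

{"method": "jog_arm", "body": {
  "plan": [
    [0.01,0.05,-0.07,0,-1],
    [0.018,0.093,-0.14,0,-1],
    [0.025,0.13,-0.215,0,-1],
    [0.031,0.165,-0.292,0,-1],
    [0.037,0.19,-0.372,0,-1],
    [0.041,0.213,-0.453,0,-1],
    [0.043,0.225,-0.537,0,-1],
    [0.045,0.237,-0.62,0,-1],
    [0.046,0.239,-0.68,0,-1],
    [0.046,0.239,-0.732,0,-1],
    [0.046,0.239,-0.732,0,-1]
  ]
}}

```text
time: 27.95
tool_pos: [0.512, 0.2036, 0.0796]
tool_rot: [3.138, -0.011, 1.383]
contact_force: [-1.7, 29.2, 7.4]
opening: 0.0175
grip_force: 45.0
```

{"method": "jog_arm", "body": {
  "plan": [
    [-0.005,-0.03,-0.03,0,-1],
    [-0.011,-0.06,-0.06,0,-1],
    [-0.011,-0.06,-0.06,0,-1],
    [-0.011,-0.06,-0.06,0,-1]
  ]
}}

```text
time: 28.35
tool_pos: [0.5119, 0.2024, 0.0758]
tool_rot: [3.136, -0.017, 1.383]
contact_force: [-0.9, 45.1, 9.5]
opening: 0.0177
grip_force: 45.0
```

I relieved the wrong way, since the bar pushes outward. I'll correct y to where the tool sits.

{"method": "jog_arm", "body": {
  "plan": [
    [0.01,0.06,0,0,-1],
    [0.02,0.12,0,0,-1],
    [0.02,0.12,0,0,-1],
    [0.02,0.12,0,0,-1]
  ]
}}

```text
time: 28.75
tool_pos: [0.5116, 0.2026, 0.0734]
tool_rot: [3.141, -0.001, 1.383]
contact_force: [-1.4, 4.6, 5.2]
opening: 0.0178
grip_force: 45.0
```

```bash
python3 - <<'E'
from h import *
s=readout.observe(); print(s["tool_pos"],s["contact_force"],s["torque"])
E
```

```text
[0.51159614 0.20263035 0.07342118] [-1.39045831  4.6040798   5.24258468] [ 0.07826022  0.32903839 -0.04092646]
```

{"method": "jog_arm", "body": {
  "plan": [
    [0,0,-0.03,0,-1],
    [0,0,-0.06,0,-1],
    [0,0,-0.06,0,-1],
    [0,0,-0.06,0,-1]
  ]
}}

```text
time: 29.15
tool_pos: [0.5117, 0.2031, 0.0684]
tool_rot: [3.141, -0.002, 1.383]
contact_force: [-0.5, 7.0, 3.5]
opening: 0.0179
grip_force: 45.0
```

{"method": "jog_arm", "body": {
  "plan": [
    [0,0,-0.03,0,-1],
    [0,0,-0.06,0,-1],
    [0,0,-0.06,0,-1]
  ]
}}

```text
time: 29.45
tool_pos: [0.5117, 0.2033, 0.0636]
tool_rot: [3.141, -0.002, 1.383]
contact_force: [-0.6, 8.7, 2.0]
opening: 0.0177
grip_force: 45.0
```

{"method": "jog_arm", "body": {
  "plan": [
    [0,0.03,-0.03,0,-1],
    [0,0.06,-0.06,0,-1],
    [0,0.06,-0.06,0,-1]
  ]
}}

```text
time: 29.75
tool_pos: [0.5116, 0.2036, 0.0582]
tool_rot: [3.141, 0.005, 1.384]
contact_force: [1.0, -13.6, 3.4]
opening: 0.0177
grip_force: 45.0
```

```bash
cat > h2.py <<'E'
from h import *
# handle angle from scene: fit line to bright shank/dark grip is hard; measure arm top instead: brightest column profile
def W(p,o=(.4734,.0031),a=-.1887): return [o[0]+np.cos(a)*p[0]-np.sin(a)*p[1],o[1]+np.sin(a)*p[0]+np.cos(a)*p[1],p[2]]
g0=cv2.cvtColor(cv2.imread("pics/scene0.png"),cv2.COLOR_BGR2GRAY)
g=cv2.cvtColor(cams.read_camera("scene"),cv2.COLOR_BGR2GRAY)
s=readout.observe(); print(s["tool_pos"],s["contact_force"])
x,y=proj("scene",[W((0,.08,.17))])[0]; x0,y0=int(x)-16,int(y)-20; print(x,y)
A=g0[y0:y0+34,x0:x0+32].astype(np.float32); B=g[y0:y0+34,x0:x0+32].astype(np.float32)
print("pre-post diff arm",np.abs(A-B).mean(), cv2.phaseCorrelate(A,B))
for r in range(0,34,5): print(g0[y0+r,x0:x0+32:2].tolist(),g[y0+r,x0:x0+32:2].tolist())
E
python3 h2.py
```

```text
[0.51159334 0.20364734 0.05817347] [  1.59103249 -13.22357596   2.37653592]
279.6473833216414 184.76694537808163
pre-post diff arm 20.370405 ((-0.2815685379243469, 0.15265386900329858), 0.8950184935496913)
[62, 111, 76, 108, 77, 76, 89, 67, 120, 58, 50, 53, 52, 60, 197, 207] [69, 71, 72, 70, 72, 72, 86, 77, 107, 58, 52, 52, 54, 60, 199, 210]
[54, 109, 99, 102, 101, 91, 115, 90, 97, 70, 51, 51, 51, 51, 59, 76] [119, 122, 67, 56, 55, 56, 54, 102, 146, 83, 50, 48, 50, 50, 59, 77]
[242, 235, 156, 115, 117, 113, 117, 130, 128, 152, 206, 250, 143, 46, 47, 48] [59, 158, 141, 129, 138, 117, 92, 111, 140, 155, 207, 251, 146, 45, 46, 45]
[241, 128, 106, 184, 122, 82, 79, 49, 46, 124, 231, 251, 153, 46, 45, 51] [56, 61, 139, 156, 83, 88, 59, 46, 55, 129, 233, 251, 156, 47, 45, 48]
[226, 219, 215, 194, 176, 182, 178, 168, 191, 189, 180, 158, 92, 42, 43, 43] [53, 85, 171, 153, 171, 198, 159, 180, 200, 192, 181, 159, 93, 42, 42, 44]
[48, 56, 86, 106, 126, 176, 133, 165, 165, 54, 44, 45, 49, 49, 51, 50] [48, 56, 86, 108, 146, 170, 111, 157, 124, 47, 44, 44, 50, 50, 49, 50]
[48, 52, 51, 49, 52, 153, 173, 95, 175, 129, 51, 49, 51, 51, 50, 51] [44, 50, 50, 49, 61, 146, 171, 107, 158, 113, 51, 51, 50, 51, 51, 51]
```

The clamp arm matches its starting (open) picture to 0.3 px, so the handle is open. I'll relieve, let go, and check again.

{"method": "jog_arm", "body": {
  "plan": [
    [0,-0.04,0,0,-1],
    [0,-0.04,0,0,-0.5],
    [0,-0.04,0,0,0],
    [0,-0.04,0,0,1],
    [0,-0.04,0,0,1],
    [0,-0.04,0,0,1],
    [0,-0.04,0,0,1],
    [0,-0.04,0,0,1]
  ]
}}

```text
time: 30.6
tool_pos: [0.5113, 0.2037, 0.0583]
tool_rot: [3.141, 0.0, 1.383]
contact_force: [-0.5, 0.1, -0.2]
opening: 0.0665
grip_force: 0.0
```

{"method": "jog_arm", "body": {
  "plan": [
    [0,0,0.2,0,1],
    [0,0,0.5,0,1],
    [0,0,1,0,1],
    [0,0,1,0,1]
  ]
}}

```text
time: 31.0
tool_pos: [0.5142, 0.2044, 0.1433]
tool_rot: [3.133, -0.004, 1.383]
contact_force: [0.4, -0.6, 0.8]
opening: 0.0916
grip_force: 0.0
```

{"method": "jog_arm", "body": {
  "plan": [
    [0,0,0.5,0,1],
    [0,0,1,0,1],
    [0,0,1,0,1],
    [0,0,1,0,1]
  ]
}}

```text
time: 31.4
tool_pos: [0.5114, 0.2037, 0.2186]
tool_rot: [3.14, -0.001, 1.383]
contact_force: [-0.8, -0.1, -0.0]
opening: 0.0921
grip_force: 0.0
```

```bash
python3 h2.py; python3 - <<'E'
from h import *
# wrist: grip tip compared with expectation per handle angle
from h2 import W
c=cams.calibration("wrist"); g=cv2.cvtColor(cams.read_camera("wrist"),cv2.COLOR_BGR2GRAY)
for a in(1.2,1.35,1.5,1.6): print(a,proj("wrist",[W((0,.1073+r*np.sin(a)+h*np.cos(a),.0984+r*np.cos(a)-h*np.sin(a)*-1)) for r,h in((.045,.011),(.115,.011))],c).round(1).tolist())
col=int(round(proj("wrist",[W((0,.19,.1))],c)[0][0])); print(col,list(enumerate(g[130:260:2,col].tolist())))
E
```

```text
[0.51078215 0.20352172 0.21742821] [-1.31924661 -0.07158559 -0.5284071 ]
279.6473833216414 184.76694537808163
pre-post diff arm 6.1663604 ((-0.21949629251692926, 0.12226085853754753), 0.9252551930646101)
[62, 111, 76, 108, 77, 76, 89, 67, 120, 58, 50, 53, 52, 60, 197, 207] [61, 112, 75, 109, 77, 76, 90, 66, 120, 61, 53, 51, 51, 62, 201, 209]
[54, 109, 99, 102, 101, 91, 115, 90, 97, 70, 51, 51, 51, 51, 59, 76] [54, 111, 100, 103, 101, 90, 114, 91, 100, 70, 50, 52, 49, 50, 59, 78]
[242, 235, 156, 115, 117, 113, 117, 130, 128, 152, 206, 250, 143, 46, 47, 48] [243, 237, 155, 114, 117, 105, 106, 100, 128, 154, 208, 251, 144, 45, 46, 46]
[241, 128, 106, 184, 122, 82, 79, 49, 46, 124, 231, 251, 153, 46, 45, 51] [242, 129, 179, 157, 84, 93, 53, 46, 53, 129, 233, 251, 155, 48, 45, 49]
[226, 219, 215, 194, 176, 182, 178, 168, 191, 189, 180, 158, 92, 42, 43, 43] [227, 220, 217, 188, 174, 198, 163, 181, 200, 192, 182, 159, 92, 44, 42, 44]
[48, 56, 86, 106, 126, 176, 133, 165, 165, 54, 44, 45, 49, 49, 51, 50] [48, 57, 86, 108, 167, 176, 125, 176, 125, 50, 45, 44, 48, 50, 50, 51]
[48, 52, 51, 49, 
[... 1444 characters left out ...]
, 177.6]]
1.6 [[317.6, 241.8], [317.8, 175.8]]
318 [(0, 31), (1, 32), (2, 34), (3, 32), (4, 35), (5, 37), (6, 33), (7, 34), (8, 32), (9, 34), (10, 33), (11, 34), (12, 37), (13, 37), (14, 35), (15, 34), (16, 32), (17, 32), (18, 34), (19, 30), (20, 30), (21, 34), (22, 30), (23, 27), (24, 32), (25, 35), (26, 38), (27, 33), (28, 35), (29, 39), (30, 34), (31, 42), (32, 40), (33, 37), (34, 38), (35, 37), (36, 38), (37, 41), (38, 39), (39, 37), (40, 37), (41, 37), (42, 39), (43, 37), (44, 36), (45, 35), (46, 38), (47, 36), (48, 34), (49, 32), (50, 38), (51, 37), (52, 37), (53, 37), (54, 37), (55, 52), (56, 193), (57, 243), (58, 244), (59, 244), (60, 245), (61, 245), (62, 245), (63, 244), (64, 244)]
```

```bash
python3 - <<'E' | tail -12
from h import *
from h2 import W,g
P=proj("scene",[W((x,y,.074)) for x,y in((-.029,-.019),(.029,-.019),(.029,.019),(-.029,.019))]); print(P.round(1).tolist())
m=np.zeros_like(g); x0,y0=P.min(0).astype(int)-6; x1,y1=P.max(0).astype(int)+6
m[y0:y1,x0:x1]=(g[y0:y1,x0:x1]>150)*255
k=max(cv2.findContours(m,0,1)[0],key=cv2.contourArea); M=cv2.moments(k)
print("top patch centroid",M["m10"]/M["m00"],M["m01"]/M["m00"],"area",M["m00"],"expected",P.mean(0), cv2.contourArea(P.astype(np.float32)))
s=readout.observe(); print(s["time"],s["contact_force"],s["qvel"].round(3))
E
```

```text
279.6473833216414 184.76694537808163
pre-post diff arm 6.102022 ((-0.2395510770217406, 0.12933157388569327), 0.9251146643526025)
[62, 111, 76, 108, 77, 76, 89, 67, 120, 58, 50, 53, 52, 60, 197, 207] [62, 111, 75, 110, 76, 76, 89, 66, 121, 59, 51, 52, 53, 60, 199, 209]
[54, 109, 99, 102, 101, 91, 115, 90, 97, 70, 51, 51, 51, 51, 59, 76] [54, 112, 101, 102, 101, 92, 114, 91, 99, 70, 50, 51, 50, 51, 57, 77]
[242, 235, 156, 115, 117, 113, 117, 130, 128, 152, 206, 250, 143, 46, 47, 48] [243, 237, 156, 114, 117, 105, 103, 100, 128, 155, 207, 251, 146, 45, 47, 46]
[241, 128, 106, 184, 122, 82, 79, 49, 46, 124, 231, 251, 153, 46, 45, 51] [242, 129, 170, 153, 83, 92, 53, 46, 54, 129, 233, 251, 155, 47, 44, 49]
[226, 219, 215, 194, 176, 182, 178, 168, 191, 189, 180, 158, 92, 42, 43, 43] [227, 220, 216, 188, 174, 199, 164, 181, 199, 192, 182, 160, 92, 42, 43, 44]
[48, 56, 86, 106, 126, 176, 133, 165, 165, 54, 44, 45, 49, 49, 51, 50] [48, 56, 87, 108, 167, 175, 124, 176, 126, 49, 44, 44, 48, 50, 51, 50]
[48, 52, 51, 49, 52, 153, 173, 95, 175, 129, 51, 49, 51, 51, 50, 51] [48, 48, 48, 51, 64, 167, 178, 112, 177, 113, 51, 50, 51, 51, 51, 51]
[[301.7, 230.7], [315.2, 220.6], [304.8, 216.0], [291.3, 225.7]]
top patch centroid 303.46864686468643 223.96204620462044 area 101.0 expected [303.23809955 223.22491148] 167.6073179480154
31.6 [-0.04960279  0.35479719 -0.65786002] [ 0.001  0.001 -0.007  0.001  0.002  0.001]
```

The carriage's top is within 1 px of where it should be, the handle is open, and the tool is clear.

```bash
python3 -c "
from cell import ticket
print(ticket.hand_in())"
```

```text
the job is handed in; nothing more can be done
None
```

The job is handed in after 31.6 s: the carriage sits on the rail, the clamp was closed to its stop and swung fully back, and the tool is clear. The verdict wasn't returned, and I judged the lock from the force at the stop, not from a direct reading of the joint or spindle.

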